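# Bead a round flask and hold it down on the vortex mixer

### The job

With the green-handled scoop, scoop up at least three of the five blue ceramic beads from the white tray and tip them into the amber round flask, then set the scoop back down flat on the bench. Then lift the flask by its neck, seat it upright in the sprung black ring of the vortex mixer, and press it down until the ring is at the bottom of its travel; finish while still gripping the flask and holding it pressed down. Leave the jar, the slide box and the reagent bottle where they are.

Things in the scene. Friction and masses are not known exactly. Their poses are not given: they have to be found in the camera images.
- tray: White open tray fixed to the bench, 177 x 52 mm outside, 24 mm high, walls and floor 4 mm thick (inside 169 x 44 mm). Origin: centre of its underside; x along its length. The floor is flat up to x = 68 mm; there a 40 degree ramp rises 13 mm to the +x end wall, which is 37 mm high. The beads start in the +x half; the -x half is clear for lowering the scoop. Its yaw varies.
- bead0_center (a point): Centre of a blue ceramic bead, a 12 mm ball of 10 g, that starts on the tray floor. It rolls reluctantly (on slopes above roughly 15 to 20 degrees).
- bead1_center (a point): Centre of a blue ceramic bead, a 12 mm ball of 10 g, that starts on the tray floor. It rolls reluctantly (on slopes above roughly 15 to 20 degrees).
- bead2_center (a point): Centre of a blue ceramic bead, a 12 mm ball of 10 g, that starts on the tray floor. It rolls reluctantly (on slopes above roughly 15 to 20 degrees).
- bead3_center (a point): Centre of a blue ceramic bead, a 12 mm ball of 10 g, that starts on the tray floor. It rolls reluctantly (on slopes above roughly 15 to 20 degrees).
- bead4_center (a point): Centre of a blue ceramic bead, a 12 mm ball of 10 g, that starts on the tray floor. It rolls reluctantly (on slopes above roughly 15 to 20 degrees).
- scoop: Steel scoop with a raised green handle, 90 g, standing flat on the bench. Origin: underside of the pan; x to the open front, z up. Pan 40 mm wide (37 inside), from x = -25 mm (back wall, 24 mm high) to the front edge at x = 27 mm. Floor 4 mm thick, wedging from x = 10 mm down to 1.5 mm at the edge. Side walls 19 mm high behind x = 8 mm, then 9 mm to x = 18 mm, none in front of that.
- scoop_grip (a point): Grip point on the scoop handle, 55 mm behind the scoop's origin and 56 mm above its underside. The handle is a bar along the scoop's x from x = -105 to -20 mm, 12 mm wide in y, from 48 to 64 mm above the underside; grip it from above across its width.
- scoop_nose (a point): Middle of the scoop's front edge: 27 mm ahead of the scoop's origin, 1 mm above its underside.
- scoop_pan (a point): Middle of the scoop's pan, 12 mm above the scoop's underside; beads lying in the pan are within 30 mm of it.
- flask: Amber round-bottomed flask, hollow, 130 mm high, about 160 g, upright in a fixed cork ring (86 mm across, 18 mm high). Origin: centre of its underside, z up the neck. Belly: 90 mm ball centred 43 mm up; straight neck 50 mm across from 84 mm up to the open mouth at 130 mm; wall 3 mm (neck and mouth 44 mm inside).
- flask_belly (a point): Centre of the flask's ball, 43 mm above the flask's underside. A bead inside lies within about 40 mm of it.
- flask_mouth (a point): Centre of the flask's mouth, level with the rim, 130 mm above its underside.
- flask_neck (a point): Point on the flask's axis, 106 mm above its underside, where the neck is gripped from above; the flask is round, so any yaw does.
- mixer: White vortex mixer fixed to the bench, 140 x 120 mm, 70 mm high, with the sprung ring above its middle. Origin: centre of its underside.
- cradle_ring (a point): Centre of the sprung black rubber ring on top of the mixer, at the ring's mid height (113 mm above the bench when up); it moves with the ring. The ring is made of 10 mm round section, 58 mm open inside, 78 mm outside, level. A seated flask has its ball's centre about 36 to 37 mm above this point.
- cradle (a joint): How far the sprung ring is pressed down, m: 0 up, 0.012 at its bottom stop. Spring about 900 N/m (some 11 N to the stop, of which the flask's own weight gives about 3 mm).
- jar: Small specimen jar with a red cap, 48 mm across, 60 mm high: a bystander. Origin: centre of its underside.
- slidebox: Yellow slide box 85 x 55 x 32 mm: a bystander. Origin: centre of its underside.
- reagent: Small reagent bottle, 48 mm across, 85 mm high: a bystander. Origin: centre of its underside.

How it is judged:
By the outcome, as a careful person would: the job done as asked, in the order asked, and still so for the second after the job is handed in, while the arm keeps its last pose, push and grip.
It also fails if it takes over 72 s, if anything falls off the work surface, if the arm or the gripper's body presses on something with over 40 N, if the wrist force passes 120 N, or if a joint passes its speed limit or range.

### The arm

A 6-joint arm with a two-finger parallel gripper is mounted at the origin on the work surface. World frame = base frame: x ahead of the robot, y to its left, z up, the work surface at z = 0. Lengths are in m, angles in degrees, forces in N, time in s.
With the tool pointing down it reaches from about 0.325 to 0.775 m from the base axis. Payload 5.5 kg.
Tool frame: the origin (TCP) lies at the centre of the arm's flange, where the gripper is bolted on; the fingertips stand 182 mm ahead of it and the grasp point (between the pads) lies 163 mm ahead of it; z points along the fingers, y is the direction in which the jaws open and shut (so a half turn about z gives the same grasp; the last joint's range is limited). The gripper opens to 88 mm and grips with 3 to 60 N. Pads are 20 mm wide; open, the fingers measure 115 mm over their backs; the gripper's body (75 mm by 178 mm) begins 61 mm behind the grasp point.
Start: joints at [-80.541, 5.22, 70.514, -0, 104.267, -3.249], TCP at [0.132, -0.585, 0.405] pointing down, gripper open.
Joint ranges: [-164.24, 164.24], [-49.07, 125.15], [9.68, 141.18], [-86.29, 266.29], [3.28, 154.24], [-151.56, 151.56]. Speed limits (degrees/s): [147.25, 147.25, 172.46, 180, 180, 180].

### API

Orientations are given as [roll, pitch, yaw] about the fixed x, y, z axes, in that order (R = Rz(yaw) Ry(pitch) Rx(roll)).
In Python, from station import r gives the robot as it stands. The module is installed in compiled form; this text tells all that it offers. Calls block until the motion is done:
- r.reach(position, orientation): joint-space move of the TCP to a pose.
- r.servo_line(position, rotation=None, speed=0.15): straight line of the TCP; rotation=None keeps the orientation; speed is the mean speed in m/s.
- r.move_joints(angles): joint-space move.
- r.let_go() and r.grab(squeeze=None): open the fingers fully, or close them until they stop; squeeze is the grip in N (None keeps the last).
- r.wait(seconds).
- r.inverse_kinematics(position, orientation): joint angles nearest the present ones, or None.
- r.sense(): the state.
- r.snapshot(name): name is "scene" or "top"; returns a dict with "frame" (400x640x3 uint8, red, green, blue), "fx", "fy", "cx", "cy" (pixels), "R" (3x3) and "t" (3): a world point X has camera coordinates R X + t. Camera axes: x right, y down, z forward; pixel columns grow to the right and rows downward; lengths in m; the calibration is good to about 2 mm. A picture is of the moment at which its call begins. There is no depth.
A pose or a line that the arm cannot do raises r.IKError and nothing moves.
- r.hand_in(): hands the job in, once; it reports no verdict.
The state is a dict: "clock": time; "joints": joint angles; "joint_vel": joint speeds; "joint_torque": joint torques, N m; "tcp_pos": TCP position; "orientation": TCP orientation; "contact_force": force on the tool from outside, world axes, zero at the start; "torque": the same for the moment, N m; "opening": finger opening in m.
Only numpy, scipy, OpenCV 4.12 (cv2) and the standard library are available. Lean on these libraries where they do the work, as an engineer would, in place of code of your own. Each camera call takes 0.05 s, during which the arm holds its last target.

## Working session

There is one attempt and no reset: what is moved stays moved. The work goes in short steps, each a Python script; the robot and the scene stay as the last script left them, time stands still between calls to the robot, and variables do not carry over. Pictures are saved under pics/ and viewed, and the job is handed in when it is done.

```bash
ls; mkdir -p pics; python3 - <<'E'
from station import r
import cv2,pickle
s=r.sense();print(s)
for n in("scene","top"):
    d=r.snapshot(n);pickle.dump(d,open(n+"0.pkl","wb"))
    cv2.imwrite(f"pics/{n}0.png",cv2.cvtColor(d["frame"],cv2.COLOR_RGB2BGR));print(n,d["fx"],d["cx"],d["cy"],d["R"],d["t"])
E
```

```text
pics
{'clock': 0.0, 'joints': array([-8.05400219e+01,  5.26277278e+00,  7.05835682e+01, -8.06705768e-04,
        1.04266254e+02, -3.24949573e+00]), 'joint_vel': array([-0.00592884,  0.01565731,  0.03133135,  0.01468735,  0.04028986,
       -0.03619672]), 'joint_torque': array([-1.41136256e-04, -4.46443498e+01, -4.06449437e+01,  6.97178906e-02,
        2.91935698e-02, -1.11832651e-04]), 'tcp_pos': array([ 0.13200058, -0.5853525 ,  0.4034934 ]), 'orientation': array([-1.79887542e+02, -5.60135809e-03,  1.27092704e+01]), 'contact_force': array([ 0.89619856, -0.57643739, -0.54555347]), 'torque': array([ 0.01521454, -0.01178963, -0.02988987]), 'opening': 0.08780918349612195}
scene 426.7507154653238 314.58301388412576 201.23096001596863 [[-0.46839614  0.88349085  0.00699736]
 [ 0.71971267  0.38613644 -0.57698554]
 [-0.51246339 -0.26522172 -0.81672438]] [ 0.25702187 -0.34381193  1.29153873]
top 422.0586498240967 318.4840899201924 202.65339270923494 [[ 0.01707388 -0.99930669  0.033085  ]
 [-0.99056219 -0.0214067  -0.13538206]
 [ 0.13599644 -0.03046126 -0.99024092]] [-0.0142361   0.5760886   1.18485998]
```

View pics/scene0.png

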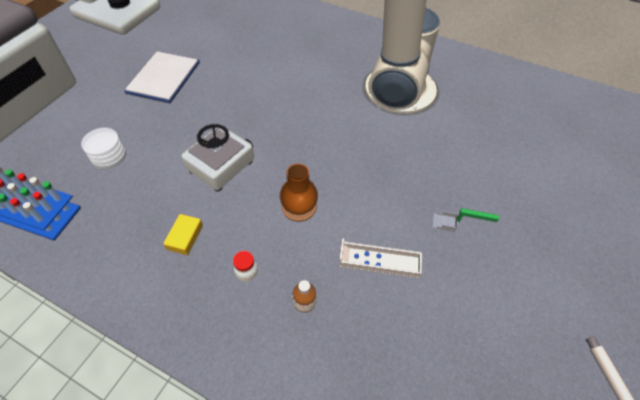

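View pics/top0.png

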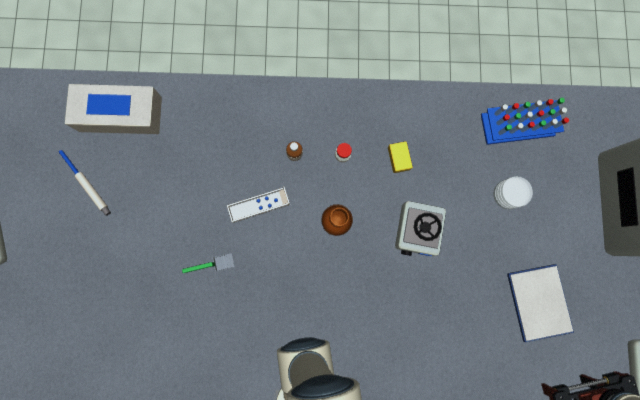

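Scene: the robot base is at the bottom of the top view, with the scoop at ~(215,264), the tray at ~(258,204), the flask at (337,219) and the mixer at (422,228). I'll enlarge these for measuring.

```bash
python3 - <<'E'
import cv2,pickle
def crop(n,x0,y0,x1,y1,s):
    d=pickle.load(open(n+"0.pkl","rb"));f=cv2.cvtColor(d["frame"],cv2.COLOR_RGB2BGR)[y0:y1,x0:x1]
    f=cv2.resize(f,None,fx=s,fy=s,interpolation=cv2.INTER_NEAREST)
    for x in range(x0,x1,10):
        cv2.putText(f,str(x),((x-x0)*s,8),0,.3,(0,255,255),1); f[:,(x-x0)*s]=f[:,(x-x0)*s]//2+60
    for y in range(y0,y1,10):
        cv2.putText(f,str(y),(0,(y-y0)*s+8),0,.3,(0,255,255),1); f[(y-y0)*s,:]=f[(y-y0)*s,:]//2+60
    return f
cv2.imwrite("pics/ta.png",crop("top",175,180,305,280,6))
cv2.imwrite("pics/tb.png",crop("top",310,190,460,265,5))
cv2.imwrite("pics/sa.png",crop("scene",335,200,505,280,4))
cv2.imwrite("pics/sb.png",crop("scene",175,115,325,225,5))
E
```

```text
(no output)
```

View pics/ta.png

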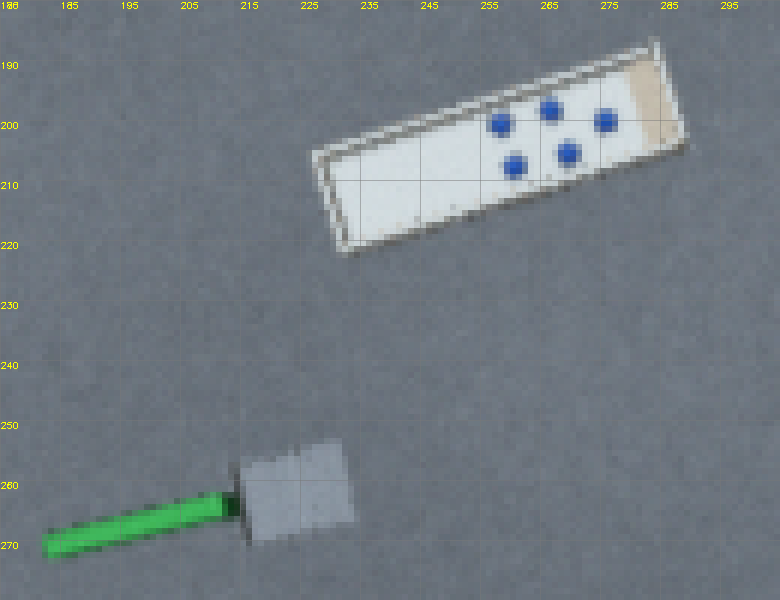

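View pics/tb.png

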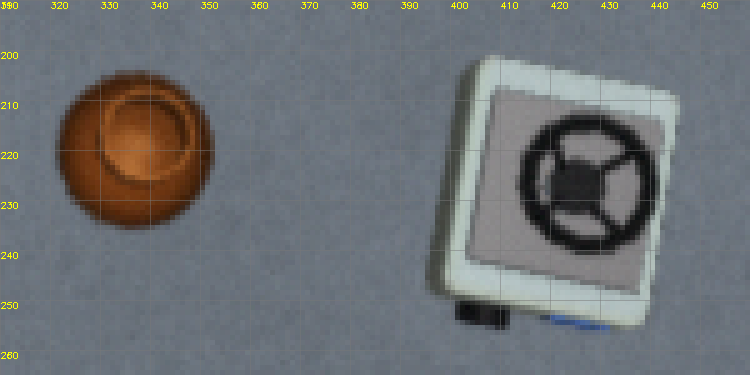

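View pics/sa.png

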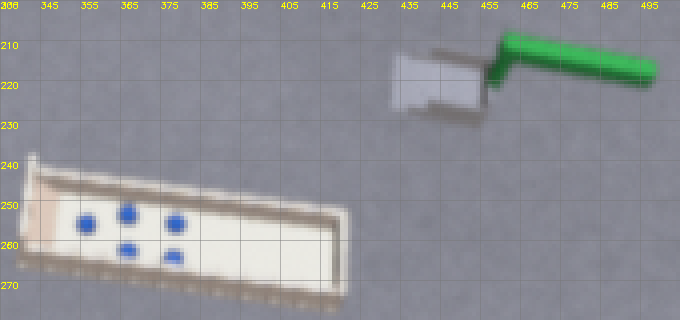

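View pics/sb.png

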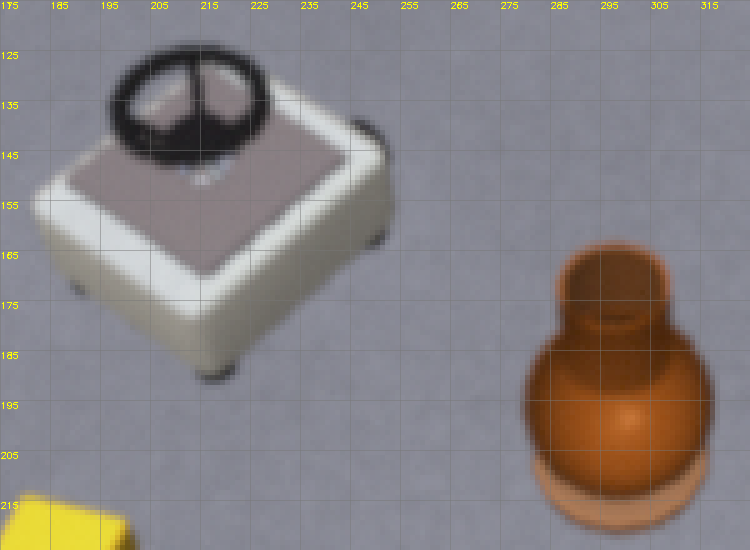

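```bash
cat > geo.py <<'E'
import pickle,numpy as np
from scipy.optimize import least_squares
C={n:pickle.load(open(f"{n}0.pkl","rb")) for n in("top","scene")}
def proj(n,X):
    d=C[n];c=np.atleast_2d(X)@np.array(d["R"]).T+d["t"]
    return np.c_[d["fx"]*c[:,0]/c[:,2]+d["cx"],d["fy"]*c[:,1]/c[:,2]+d["cy"]]
def tri(pt,ps):
    s=least_squares(lambda X:np.r_[(proj("top",X)-pt).ravel(),(proj("scene",X)-ps).ravel()],[.5,0,.1]);return s.x,s.fun
def onplane(n,p,z):
    s=least_squares(lambda q:(proj(n,[q[0],q[1],z])-p).ravel(),[.5,0]);return s.x
def fit(obs,x0):  # obs list (cam, local pt, px); pose x,y,yaw
    def w(q,P):
        c,s=np.cos(q[2]),np.sin(q[2]);return [q[0]+c*P[0]-s*P[1],q[1]+s*P[0]+c*P[1],P[2]]
    f=lambda q:np.concatenate([(proj(n,w(q,P))-px).ravel() for n,P,px in obs])
    s=least_squares(f,x0,loss="soft_l1");return s.x,f(s.x).reshape(-1,2)
E
python3 - <<'E'
from geo import *
np.set_printoptions(precision=4,suppress=True)
T=lambda x,y:(175+x/6-.5,180+y/6-.5)
T2=lambda x,y:(310+x/5-.5,190+y/5-.5)
S=lambda x,y:(335+x/4-.5,200+y/4-.5)
S2=lambda x,y:(175+x/5-.5,115+y/5-.5)
h=.0885;w=.026
q,f=fit([("top",(-h,w,.024),T(313,152)),("top",(-h,-w,.024),T(340,254)),("top",(h,w,.037),T(655,40)),("top",(h,-w,.037),T(688,148)),
("scene",(h,-w,.037),S(32,152)),("scene",(-h,-w,.024),S(347,208)),("scene",(-h,w,.024),S(343,295))],[.5,.1,-1.3])
print("tray",q[:2],np.degrees(q[2]));print(f)
q2,f=fit([("top",(.027,.02,.0015),T(340,438)),("top",(.027,-.02,.0015),T(355,521)),("top",(-.105,.006,.064),T(43,535)),("top",(-.105,-.006,.064),T(48,558)),
("top",(-.025,.02,.024),T(237,463)),("top",(-.025,-.02,.024),T(250,545)),
("scene",(.027,-.02,.0015),S(396,54)),("scene",(.027,.02,.0015),S(394,110)),("scene",(-.105,-.006,.064),S(656,62)),],[.4,.2,-1.3])
print("scoop",q2[:2],np.degrees(q2[2]));print(f)
print("mouth",*tri(T2(147.5,133.5),S2(612.5,286)))
print("belly",*tri(T2(135.5,149),S2(619.5,402)))
print("ring",*tri(T2(588.5,183),S2(190,105.5)))
Rt=np.array([[np.cos(q[2]),-np.sin(q[2])],[np.sin(q[2]),np.cos(q[2])]])
for a,b in zip([(501,125),(550,111),(606,122),(515,167),(569,155)],[(174,258),(128,250),(87,224),(177,223),(128,214)]):
    x,_=tri(T(*a),S(*b));p=onplane("top",T(*a),.01);print("bead",x,p,Rt.T@(p-q[:2]))
E
```

```text
tray [0.5699 0.1737] -71.6248417225827
[[-0.6402 -0.188 ]
 [-0.2509 -0.1991]
 [ 0.4252  0.142 ]
 [ 0.11   -0.9599]
 [-0.4712 -0.7166]
 [ 0.078   0.0956]
 [ 0.5069 -0.4136]]
scoop [0.4027 0.2693] -75.63134385776192
[[ 0.164   0.0323]
 [ 0.4907 -0.3468]
 [-0.4161 -0.4221]
 [-0.4157  0.0392]
 [-1.9097 -0.0554]
 [-1.269   0.0347]
 [-0.5975 -0.1318]
 [-1.433  -0.3986]
 [ 0.1521 -0.8243]]
mouth [ 0.5277 -0.0553  0.1363] [-0.009   0.0037 -0.0079 -0.0011]
belly [ 0.5275 -0.0548  0.051 ] [-0.2074  0.084  -0.1803 -0.0252]
ring [ 0.5081 -0.2991  0.1099] [-0.1239  0.0707 -0.1216 -0.0188]
bead [0.5832 0.1756 0.0101] [0.5834 0.1752] [0.0028 0.0132]
bead [0.5907 0.1515 0.0104] [0.5909 0.1513] [0.0278 0.0128]
bead [0.5859 0.1243 0.0087] [0.586  0.1236] [ 0.0526 -0.0006]
bead [0.5624 0.1684 0.0099] [0.5626 0.1675] [ 0.0035 -0.0088]
bead [0.5692 0.142  0.0083] [0.5692 0.1413] [ 0.0306 -0.0109]
```

```bash
cat > h.py <<'E'
from station import r
import numpy as np,cv2
from scipy.spatial.transform import Rotation as Ro
TR=np.array([.5699,.1737]);TY=-71.62
SC=np.array([.4027,.2693]);SY=-75.63
FL=np.array([.5276,-.055]);RING=np.array([.508,-.299])
OFF=np.array([-.055,0,.056])   # grip in scoop frame
def tool(psi,th,flip=False):
    return Ro.from_euler("z",psi,degrees=True)*Ro.from_euler("y",th,degrees=True)*Ro.from_euler("x",180,degrees=True)*Ro.from_euler("z",180 if flip else 0,degrees=True)
def scoop_pose(ref,loc,psi,th,flip,off=OFF):
    """TCP pose so that scoop-local point loc is at world ref; th>0 nose down"""
    Rs=Ro.from_euler("z",psi,degrees=True)*Ro.from_euler("y",th,degrees=True)
    o=np.array(ref)-Rs.apply(loc)
    p=o+Rs.apply(off)+.163*Rs.apply([0,0,1])
    return list(p),list(tool(psi,th,flip).as_euler("xyz",degrees=True))
def traywp(x,z,y=0):
    a=np.radians(TY);return [TR[0]+np.cos(a)*x-np.sin(a)*y,TR[1]+np.sin(a)*x+np.cos(a)*y,z]
NOSE=[.027,0,.001]
def snap(n,name,box=None,s=1):
    d=r.snapshot(n);f=cv2.cvtColor(d["frame"],cv2.COLOR_RGB2BGR)
    if box: x0,y0,x1,y1=box;f=f[y0:y1,x0:x1]
    f=cv2.resize(f,None,fx=s,fy=s,interpolation=cv2.INTER_CUBIC);cv2.imwrite(f"pics/{name}.png",f)
def st():
    s=r.sense();print("t%.2f"%s["clock"],"p",np.round(s["tcp_pos"],4),"o",np.round(s["orientation"],1),"F",np.round(s["contact_force"],1),"M",np.round(s["torque"],2),"op %.4f"%s["opening"],flush=True);return s
E
python3 - <<'E'
from h import *
np.set_printoptions(precision=1,suppress=True)
for fl in(0,1):
    print(fl,"grip",r.inverse_kinematics(*scoop_pose([*SC,0],[0,0,0],SY,0,fl)))
    for x in(-.05,.068): print("tray",r.inverse_kinematics(*scoop_pose(traywp(x,.005),NOSE,TY,0,fl)))
    print("tilt",r.inverse_kinematics(*scoop_pose(traywp(.06,.06),NOSE,TY,-25,fl)))
    for psi in range(-140,100,20):
        print(psi,[r.inverse_kinematics(*scoop_pose([*FL,.142],NOSE,psi,th,fl)) for th in(-25,30,55)])
E
```

```text
0 grip None
tray None
tray None
tilt None
-140 [array([   5.1,   23.7,   60.7,  -15.6,  115.7, -129.2]), array([ -21.3,  -17.8,   97.5,   26.1,   85.4, -150. ]), None]
-120 [array([  10.2,   15.4,   70.8,  -20. ,  109.4, -143.9]), None, None]
-100 [None, None, None]
-80 [None, None, None]
-60 [None, array([-18.4,   6.5,  74.7,  22.5, 120.1, 139.3]), array([-26.2,  25. ,  61.6,  40.5, 135.4, 142.4])]
-40 [array([ 10.3, -34.1, 115.2, -19.1,  82.8, 140. ]), array([-15.2,  10.4,  70.5,  15. , 125.8, 120.7]), array([-19.8,  32.8,  51.4,  29.8, 145.3, 127.2])]
-20 [array([ -1.5, -44.6, 121.3,  -7.8,  79.6, 108.3]), array([-11.6,  12.6,  67.9,   5.4, 129. , 100.7]), array([-13.1,  37.5,  45. ,  12. , 151.8, 104.6])]
0 [array([-17.3, -46.8, 122.5,   7.3,  80.4,  73. ]), array([ -7.8,  13. ,  67.5,  -5. , 129.1,  80. ]), array([ -6.4,  38.3,  43.8, -11.3, 152.2,  76.3])]
20 [array([-29.9, -39.1, 118.2,  19. ,  84.5,  41. ]), array([ -4.2,  11.5,  69.2, -14.7, 126.1,  59.9]), array([  0.2,  35.1,  48.3, -30. , 146.3,  52.7])]
40 [array([-35.8, -26.1, 109.8,  24.2,  89.8,  15.5]), array([ -1. ,
[... 1490 characters left out ...]
4,  29.8, 145.3, -52.8])]
-20 [array([ -1.5, -44.6, 121.3,  -7.8,  79.6, -71.7]), array([-11.6,  12.6,  67.9,   5.4, 129. , -79.3]), array([-13.1,  37.5,  45. ,  12. , 151.8, -75.4])]
0 [array([ -17.3,  -46.8,  122.5,    7.3,   80.4, -107. ]), array([  -7.8,   13. ,   67.5,   -5. ,  129.1, -100. ]), array([  -6.4,   38.3,   43.8,  -11.3,  152.2, -103.7])]
20 [array([ -29.9,  -39.1,  118.2,   19. ,   84.5, -139. ]), array([  -4.2,   11.5,   69.2,  -14.7,  126.1, -120.1]), array([   0.2,   35.1,   48.3,  -30. ,  146.3, -127.3])]
40 [None, array([  -1. ,    8.3,   72.8,  -22.4,  120.5, -138.8]), array([   6.5,   28.5,   57.2,  -41. ,  136.4, -143. ])]
60 [None, None, None]
80 [None, None, None]
```

```bash
python3 - <<'E'
from h import *
p,o=scoop_pose([*SC,0],[0,0,0],SY,0,1)
r.reach([p[0],p[1],.32],o);st()
r.servo_line(p,speed=.12);st()
snap("top","g1",(170,220,270,300),6)
r.grab(40);st()
snap("top","g2",(170,220,270,300),6)
r.servo_line([p[0],p[1],p[2]+.06],speed=.12);st()
snap("scene","g3",(400,120,520,260),4)
snap("top","g4",(170,180,310,300),5)
E
```

```text
t3.41 p [0.3895 0.3222 0.32  ] o [180.    0.  104.3] F [ 0.6 -0.   0.7] M [-0.09 -0.05 -0.01] op 0.0878
t4.40 p [0.3893 0.3228 0.22  ] o [179.9  -0.  104.4] F [ 0.1 -0.   0.6] M [-0.   -0.1   0.03] op 0.0876
t5.60 p [0.389  0.3226 0.219 ] o [-180.     0.   104.4] F [-0.2  0.9 -0.3] M [-0.04 -0.1   0.02] op 0.0117
t6.30 p [0.389  0.3225 0.2784] o [-180.     0.   104.4] F [-0.3 -1.2 -1. ] M [-0.03 -0.08  0.01] op 0.0119
```

View pics/g4.png

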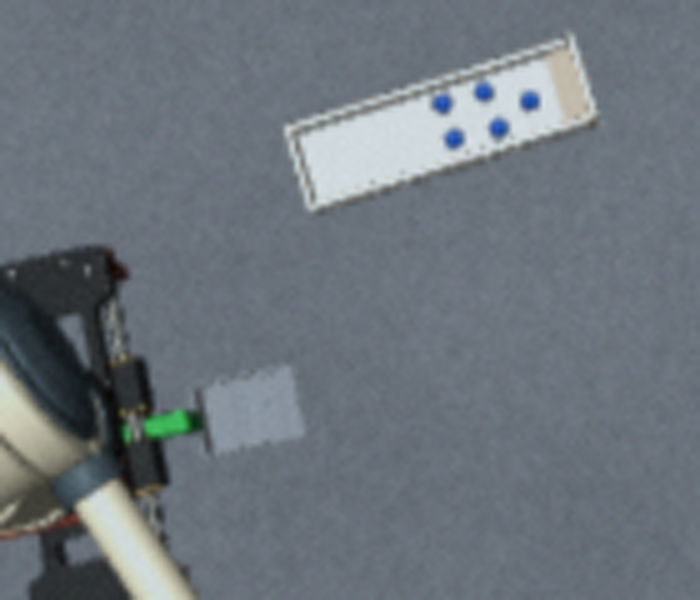

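View pics/g3.png

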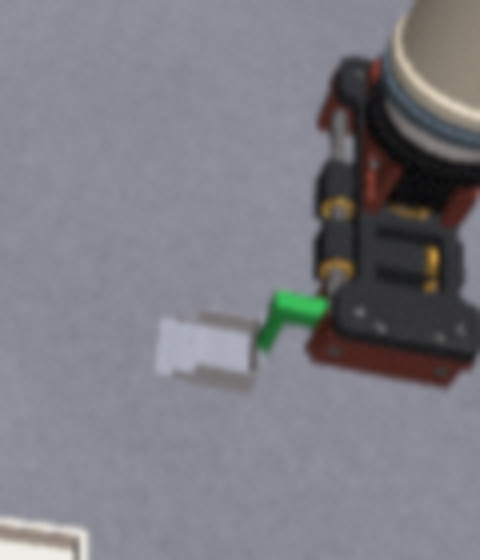

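The scoop is held and level (g4: front edge corners at (290,367) and (304,440) in the crop). I'll check the in-hand offset by triangulation.

```bash
python3 - <<'E'
from geo import *; from h import SC,SY,OFF,traywp
from scipy.spatial.transform import Rotation as Ro
np.set_printoptions(precision=4,suppress=True)
T=lambda x,y:(170+x/5-.4,180+y/5-.4);S=lambda x,y:(400+x/4-.4,120+y/4-.4)
for a,b in(((290,367),(157,375)),((304,440),(165,318))): print(tri(T(*a),S(*b)),onplane("top",T(*a),.0605),onplane("scene",S(*b),.0605))
tcp=np.array([.389,.3225,.2784])
Rs=Ro.from_euler("z",104.4-180,degrees=True)
o=tcp-[0,0,.163]-Rs.apply(OFF)
for y in(.02,-.02):print(o+Rs.apply([.027,y,.0015]))
# tray floor edges: expected bead etc
for x in (-.05,.068):print(traywp(x,0))
E
```

```text
(array([0.4262, 0.2504, 0.0562]), array([-0.4568,  0.0842, -0.3664, -0.0432])) [0.4264 0.2483] [0.4292 0.2511]
(array([0.3859, 0.2414, 0.0558]), array([-0.6682,  0.123 , -0.5513, -0.065 ])) [0.3864 0.2388] [0.3893 0.2426]
[0.4288 0.248  0.0609]
[0.39   0.2381 0.0609]
[np.float64(0.5541341101244268), np.float64(0.22114930680664682), 0]
[np.float64(0.5913416102307794), np.float64(0.1091689427429603), 0]
```

```bash
python3 - <<'E'
from h import *
p,o=scoop_pose(traywp(-.022,.06),NOSE,TY,0,1)
r.reach(p,o);st()
p,o=scoop_pose(traywp(-.022,.034),NOSE,TY,0,1)
r.servo_line(p,o,speed=.1);st()
print(np.round(traywp(-.022,.034),4))
snap("top","t1",(215,170,305,240),8)
snap("scene","t2",(325,180,445,285),6)
E
```

```text
t7.08 p [0.5369 0.2723 0.2769] o [-179.9   -0.   108.3] F [-0.   0.9 -0.4] M [-0.03 -0.11 -0.05] op 0.0118
t7.48 p [0.5362 0.2729 0.2514] o [-179.9    0.   108.4] F [-0.3  0.4 -0.9] M [-0.01 -0.08 -0.03] op 0.0118
[0.563  0.1946 0.034 ]
```

View pics/t1.png

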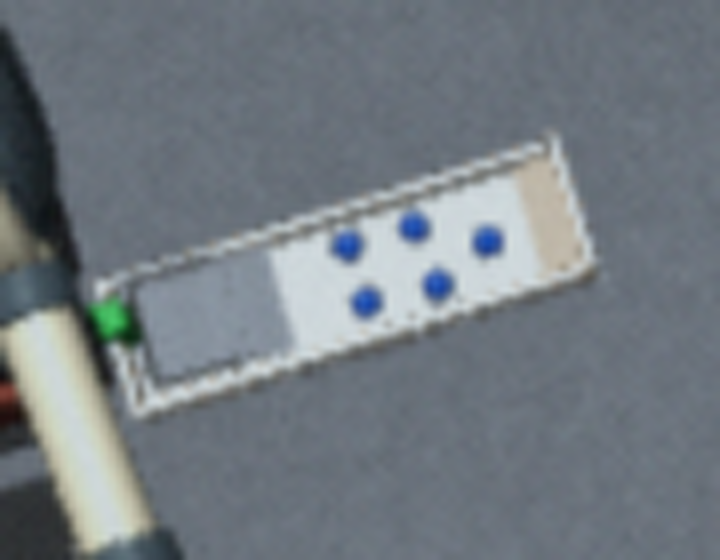

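View pics/t2.png

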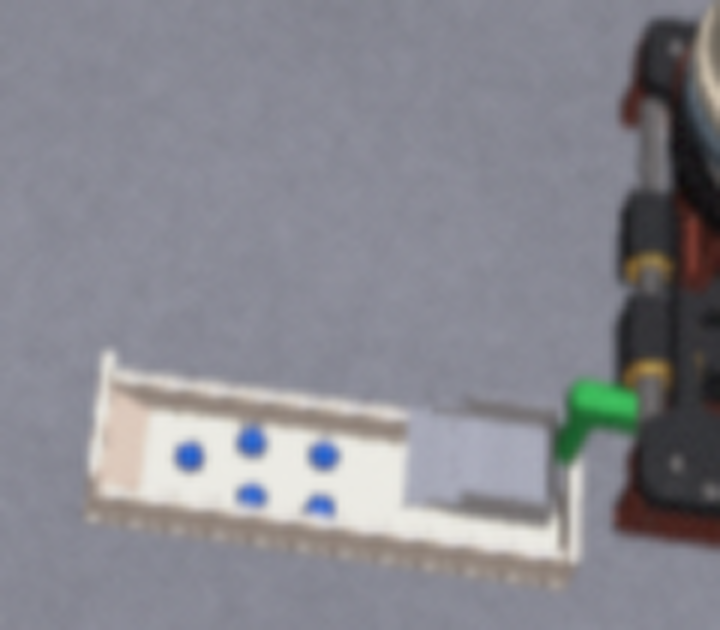

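```bash
python3 - <<'E'
from geo import *; from h import *
np.set_printoptions(precision=4,suppress=True)
T=lambda x,y:(215+x/8-.44,170+y/8-.44);S=lambda x,y:(325+x/6-.42,180+y/6-.42)
a=np.radians(TY);Rt=np.array([[np.cos(a),-np.sin(a)],[np.sin(a),np.cos(a)]])
L=lambda p:Rt.T@(np.array(p)-TR)
for nm,c,z in(("nose+y",(270,249),.034),("nose-y",(298,349),.034),("back+y",(136,286),.0564),("back-y",(154,380),.0564),
 ("tray -x+y",(93,290),.024),("tray -x-y",(138,414),.024),("tray+x+y",(553,132),.037),("tray+x-y",(598,266),.037)):
    print("top",nm,L(onplane("top",T(*c),z)))
for nm,c,z in(("nose+y",(403,505),.034),("nose-y",(408,410),.034),("back-y",(559,418),.0564),("back+y",(550,525),.0564),
 ("tray -x+y",(570,585),.024),("tray -x-y",(580,440),.024),("tray+x-y",(108,352),.037),("tray+x+y",(88,505),.037)):
    print("scene",nm,L(onplane("scene",S(*c),z)))
n=np.array([.5362,.2729])
Rs=Ro.from_euler("z",108.4-180,degrees=True);print("robot nose",L((np.r_[n,0]-Rs.apply(OFF)+Rs.apply(NOSE))[:2]))
E
```

```text
top nose+y [-0.0226  0.0164]
top nose-y [-0.0232 -0.0216]
top back+y [-0.0696  0.0137]
top back-y [-0.0727 -0.0204]
top tray -x+y [-0.089   0.0226]
top tray -x-y [-0.0858 -0.0258]
top tray+x+y [0.0876 0.0271]
top tray+x-y [ 0.0889 -0.0249]
scene nose+y [-0.0248  0.0203]
scene nose-y [-0.0242 -0.0186]
scene back-y [-0.0745 -0.0114]
scene back+y [-0.0726  0.0314]
scene tray -x+y [-0.0863  0.0364]
scene tray -x-y [-0.0884 -0.0226]
scene tray+x-y [ 0.0868 -0.0225]
scene tray+x+y [0.0858 0.0408]
robot nose [-0.0228 -0.0007]
```

```bash
cat > ov.py <<'E'
from geo import *;import cv2
from scipy.spatial.transform import Rotation as Ro
def overlay(n,img,box,s,tray,scoop,out):
    f=cv2.imread(img);x0,y0=box
    def ln(P,pose,col):
        c,sn=np.cos(pose[2]),np.sin(pose[2]);z0=pose[3]
        W=np.array([[pose[0]+c*p[0]-sn*p[1],pose[1]+sn*p[0]+c*p[1],p[2]+z0] for p in P])
        q=(proj(n,W)-[x0,y0]+.5)*s-.5
        cv2.polylines(f,[np.int32(np.round(q*8))],False,col,1,cv2.LINE_AA,3)
    t=(*tray[:2],np.radians(tray[2]),0)
    for h,w in((.0885,.026),(.0845,.022)):
        for sg in(1,-1): ln([(-h,sg*w,.024),(h,sg*w,.024)],t,(0,0,255))
        ln([(-h,-w,.024),(-h,w,.024)],t,(0,0,255)); ln([(h,-w,.037),(h,w,.037)],t,(0,0,255))
    ln([(.068,-.022,.004),(.068,.022,.004)],t,(0,0,255)); ln([(-.0845,.022,.004),(.068,.022,.004)],t,(255,0,255))
    if scoop is not None:
        sc=(*scoop[:2],np.radians(scoop[2]),scoop[3])
        ln([(.027,-.02,.0015),(.027,.02,.0015)],sc,(0,255,0))
        for sg in(1,-1):ln([(.027,sg*.02,.0015),(.018,sg*.02,.004),(.018,sg*.02,.009),(.008,sg*.02,.009),(.008,sg*.02,.019),(-.025,sg*.02,.019)],sc,(0,255,0))
        ln([(-.025,-.02,.024),(-.025,.02,.024)],sc,(0,255,0))
    cv2.imwrite(out,f)
E
python3 - <<'E'
from ov import *; from h import *
n=np.array([.5362,.2729,0]);Rs=Ro.from_euler("z",108.4-180,degrees=True);o=n-Rs.apply(OFF)
sc=(o[0],o[1],-71.6,.0324)
overlay("top","pics/t1.png",(215,170),8,(.5699,.1737,-71.62),sc,"pics/o1.png")
overlay("scene","pics/t2.png",(325,180),6,(.5699,.1737,-71.62),sc,"pics/o2.png")
E
```

```text
(no output)
```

View pics/o1.png

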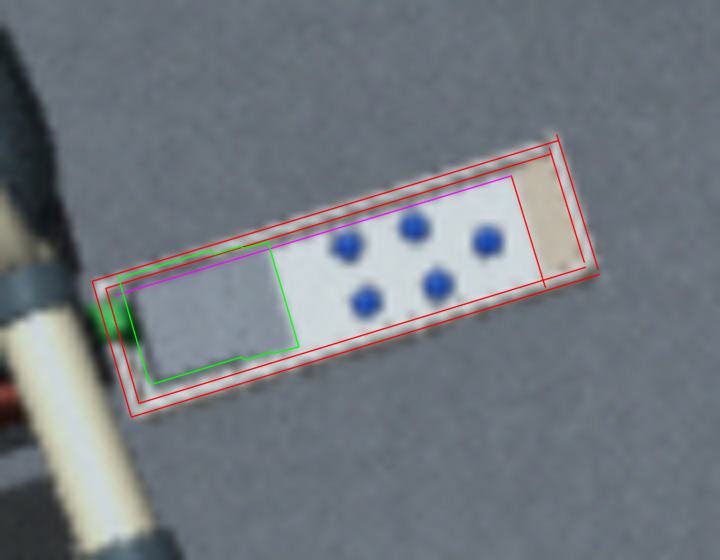

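View pics/o2.png

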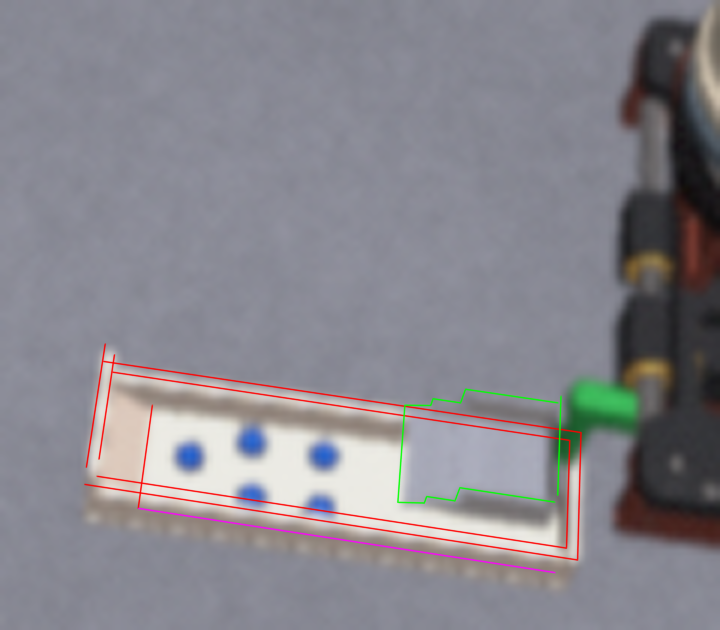

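The overlay suggests the scoop sits ~1–2.5 mm toward tray −y. I'll shift it by +1.8 mm, then lower it slowly with force checks.

```bash
python3 - <<'E'
from h import *
import h; h.TY=-71.62
p,o=scoop_pose(traywp(-.022,.030,.0018),NOSE,-71.1,0,1)
r.servo_line(p,o,speed=.05);s=st()
snap("top","u1",(220,180,265,230),14)
f0=s["contact_force"]
for z in(.026,.022,.018,.014,.010,.007,.005):
    p,o=scoop_pose(traywp(-.022,z,.0018),NOSE,-71.1,0,1)
    r.servo_line(p,o,speed=.04);s=st()
    if np.linalg.norm(s["contact_force"]-f0)>5: print("contact");break
snap("top","u2",(220,180,265,230),14)
E
```

```text
t7.83 p [0.5381 0.2727 0.248 ] o [-180.    -0.   108.9] F [ 0.2  0.1 -1.2] M [-0.04 -0.09 -0.02] op 0.0118
t8.13 p [0.538  0.2726 0.2435] o [-179.9    0.   108.9] F [ 0.3 -0.1 -0.7] M [ 0.03 -0.11 -0.06] op 0.0117
t8.38 p [0.538  0.2727 0.2395] o [-180.     0.   108.9] F [ 0.   0.6 -0.8] M [ 0.03 -0.09 -0.01] op 0.0116
t8.63 p [0.5381 0.2727 0.2355] o [-180.     0.   108.9] F [-0.5  0.7 -0.4] M [ 0.02 -0.07  0.01] op 0.0116
t8.88 p [0.5381 0.2727 0.2316] o [-180.     0.   108.9] F [-0.1 -0.7 -0.3] M [ 0.06 -0.12 -0.04] op 0.0118
t9.13 p [0.5381 0.2727 0.2276] o [-180.     0.   108.9] F [-0.7  0.3 -0.7] M [ 0.   -0.1  -0.02] op 0.0116
t9.38 p [0.5381 0.2727 0.2247] o [-180.     0.   108.9] F [-0.4  0.2 -1.7] M [-0.02 -0.1   0.05] op 0.0120
t9.63 p [0.5382 0.2727 0.223 ] o [180.   -0.  108.9] F [-0.4 -0.2 -0.7] M [ 0.   -0.02 -0.02] op 0.0117
```

View pics/u2.png

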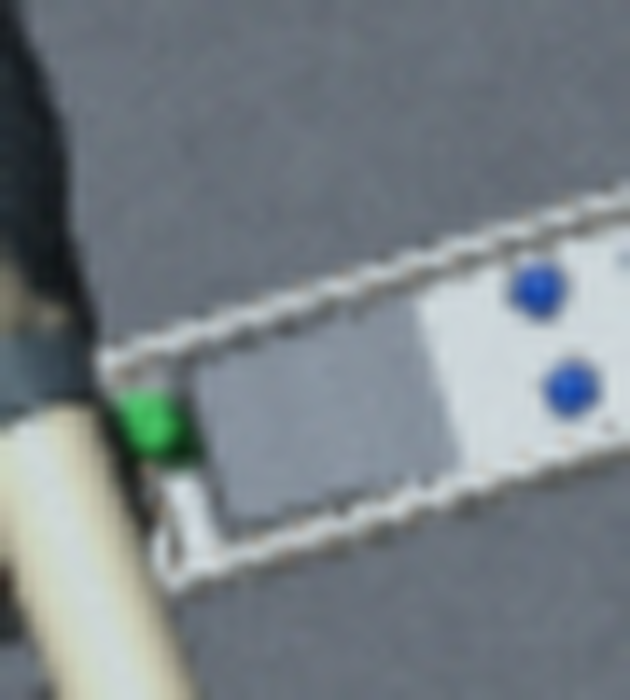

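Inside the tray with no wall contact, resting at about floor level. Now push in steps, correcting sideways force.

```bash
python3 - <<'E'
from h import *
a=np.radians(TY);ax=np.array([np.cos(a),np.sin(a),0]);ay=np.array([-np.sin(a),np.cos(a),0])
y=.0018
for x in(-.010,.004,.018,.030,.040,.048,.054,.059):
    p,o=scoop_pose(traywp(x,.0045,y),NOSE,-71.1,0,1)
    r.servo_line(p,o,speed=.06);s=st();F=s["contact_force"]
    print(x,"Fx %.1f Fy %.1f Fz %.1f y %.4f"%(F@ax,F@ay,F[2],y))
    if abs(F@ay)>2.5: y+=np.clip(F@ay*.0003,-.0015,.0015)
    if abs(F@ax)>15: break
snap("top","v1",(240,170,300,220),12)
snap("scene","v2",(325,220,405,285),9)
E
```

```text
t10.03 p [0.5423 0.2605 0.2229] o [1.800e+02 1.000e-01 1.088e+02] F [ 0.  -1.2  1.9] M [-0.43 -0.14  0.03] op 0.0117
-0.01 Fx 1.2 Fy -0.4 Fz 1.9 y 0.0018
t10.42 p [0.5468 0.2473 0.2228] o [1.800e+02 1.000e-01 1.088e+02] F [ 0.6 -1.9  2.2] M [-0.49 -0.3  -0.05] op 0.0117
0.004 Fx 2.0 Fy -0.1 Fz 2.2 y 0.0018
t10.80 p [0.551  0.2342 0.2228] o [180.    0.  108.9] F [0.4 0.1 5.4] M [-0.25 -0.24  0.03] op 0.0117
0.018 Fx 0.0 Fy 0.4 Fz 5.4 y 0.0018
t11.15 p [0.5547 0.2232 0.2228] o [180.    0.  108.9] F [0.  0.3 5.6] M [-0.16 -0.2   0.05] op 0.0116
0.03 Fx -0.3 Fy 0.1 Fz 5.6 y 0.0018
t11.47 p [0.5578 0.2138 0.2229] o [180.    0.  108.9] F [0.2 1.2 4.7] M [-0.1  -0.14  0.01] op 0.0116
0.04 Fx -1.1 Fy 0.6 Fz 4.7 y 0.0018
t11.75 p [0.5603 0.2063 0.2229] o [180.    0.  108.9] F [-0.8  0.4  5.2] M [-0.04 -0.16  0.01] op 0.0116
0.048 Fx -0.6 Fy -0.7 Fz 5.2 y 0.0018
t12.00 p [0.5622 0.2007 0.2229] o [180.   -0.  108.9] F [-1.2  1.3  5.5] M [ 0.07 -0.07  0.01] op 0.0115
0.054 Fx -1.6 Fy -0.7 Fz 5.5 y 0.0018
t12.25 p [0.5637 0.1961 0.2229] o [180.   -0.  108.9] F [-0.6  1.1  5.4] M [ 0.13 -0.05  0.01] op 0.0115
0.059 Fx -1.2 Fy -0.2 Fz 5.4 y 0.0018
```

View pics/v1.png

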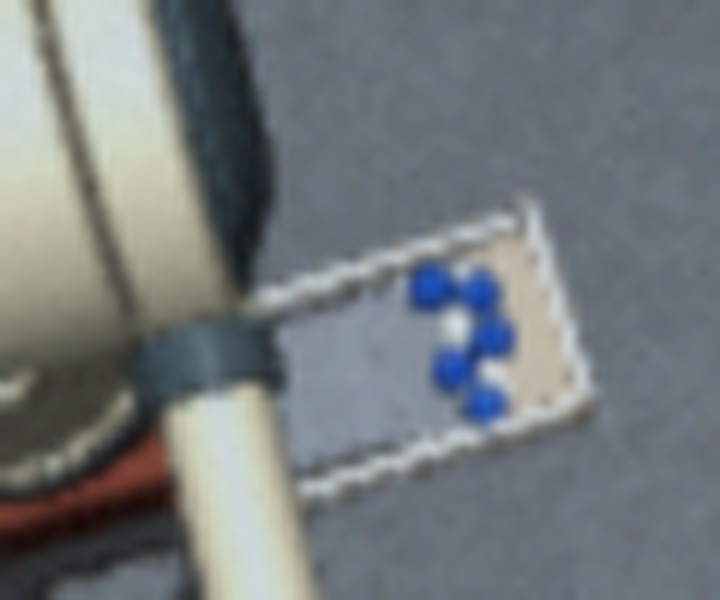

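View pics/v2.png

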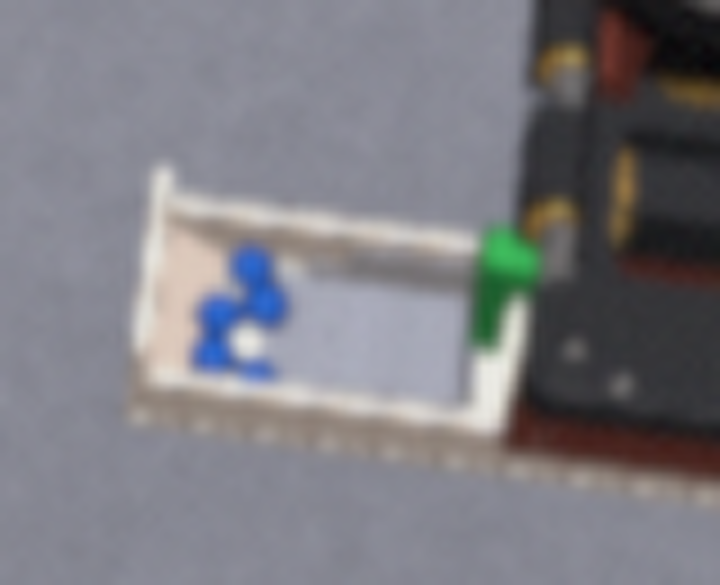

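Two beads (v1: (432,287), (455,370)) are already on the lip and three lie against the ramp. Continuing.

```bash
python3 - <<'E'
from h import *
a=np.radians(TY);ax=np.array([np.cos(a),np.sin(a),0]);ay=np.array([-np.sin(a),np.cos(a),0])
y=.0018
for x in(.064,.067):
    p,o=scoop_pose(traywp(x,.0045,y),NOSE,-71.1,0,1)
    r.servo_line(p,o,speed=.05);s=st();F=s["contact_force"]
    print(x,"Fx %.1f Fy %.1f Fz %.1f y %.4f"%(F@ax,F@ay,F[2],y))
    if abs(F@ax)>15: break
snap("top","w1",(240,170,300,220),12)
snap("scene","w2",(325,220,405,285),9)
E
```

```text
t12.60 p [0.5653 0.1914 0.2229] o [180.   -0.  108.9] F [0.5 2.2 6.2] M [ 0.11 -0.11  0.06] op 0.0118
0.064 Fx -1.9 Fy 1.2 Fz 6.2 y 0.0018
t12.85 p [0.5662 0.1887 0.223 ] o [180.   -0.  108.9] F [-1.8  2.4  5.2] M [ 0.26 -0.01  0.04] op 0.0116
0.067 Fx -2.8 Fy -1.0 Fz 5.2 y 0.0018
```

View pics/w1.png

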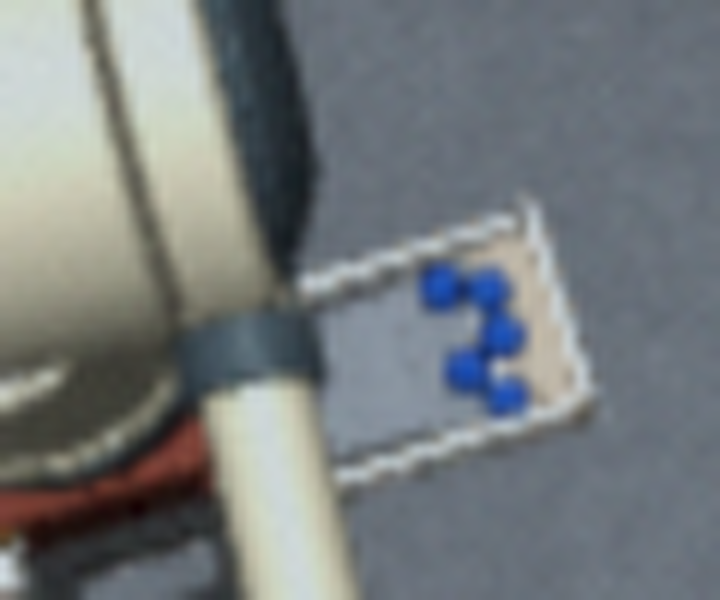

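View pics/w2.png

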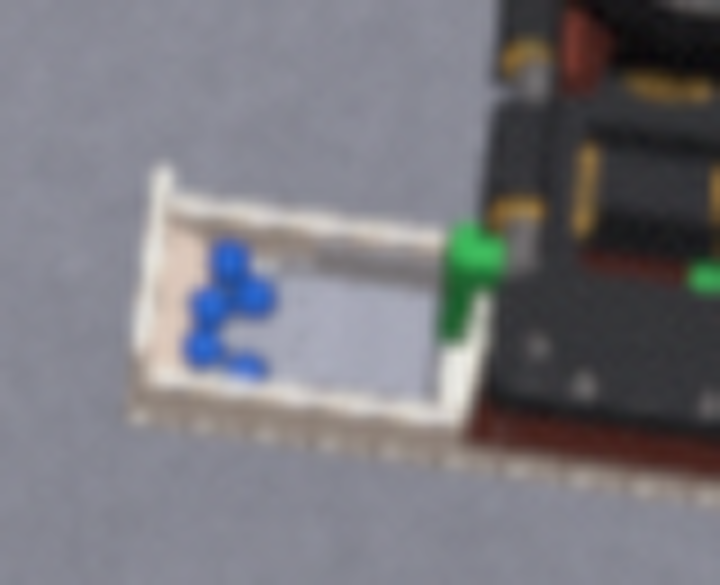

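```bash
python3 - <<'E'
from h import *
a=np.radians(TY);ax=np.array([np.cos(a),np.sin(a),0]);ay=np.array([-np.sin(a),np.cos(a),0])
y=.0018
for x,z,th in((.072,.0095,-5),(.077,.0138,-9),(.0815,.0178,-13)):
    p,o=scoop_pose(traywp(x,z,y),NOSE,-71.1,th,1)
    r.servo_line(p,o,speed=.04);s=st();F=s["contact_force"]
    print(x,"Fx %.1f Fy %.1f Fz %.1f"%(F@ax,F@ay,F[2]))
    if abs(F@ax)>15: break
snap("top","x1",(240,170,300,220),12)
snap("scene","x2",(325,220,405,285),9)
E
```

```text
t13.45 p [0.5616 0.2016 0.2195] o [-180.     4.9  108.9] F [-0.4  2.8  4.4] M [ 0.45 -0.03  0.02] op 0.0114
0.072 Fx -2.8 Fy 0.5 Fz 4.4
t13.85 p [0.5585 0.2096 0.2155] o [-179.9    9.   108.9] F [-0.2 -1.  -0.4] M [-0.   -0.12  0.02] op 0.0118
0.077 Fx 0.9 Fy -0.5 Fz -0.4
t14.26 p [0.5554 0.2188 0.2112] o [-179.9   12.9  108.9] F [-0.  -0.4 -1.2] M [ 0.21 -0.08  0.02] op 0.0116
0.0815 Fx 0.4 Fy -0.2 Fz -1.2
```

View pics/x1.png

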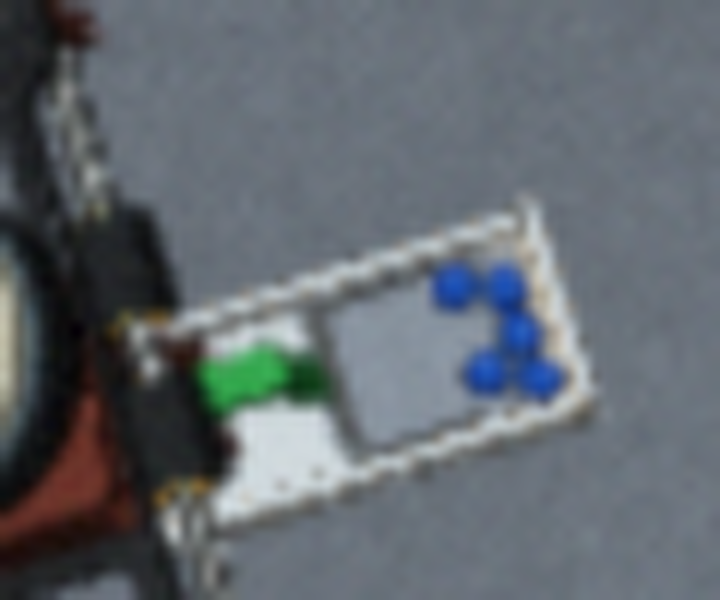

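View pics/x2.png

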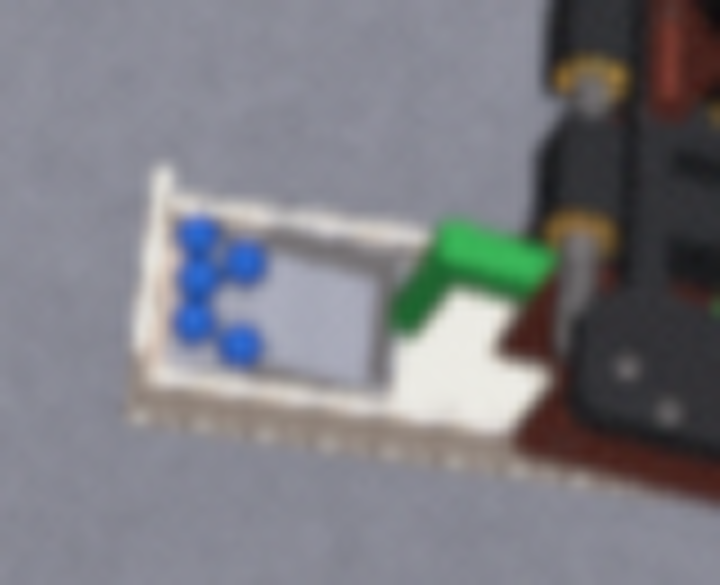

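All five are on the pan, three against the end wall. I'll tilt the nose up so they roll back while the wall still guards them.

```bash
python3 - <<'E'
from h import *
y=.0018
for x,z,th in((.0815,.0255,-20),(.0812,.034,-28)):
    p,o=scoop_pose(traywp(x,z,y),NOSE,-71.1,th,1)
    r.servo_line(p,o,speed=.05);s=st()
r.wait(.3)
snap("top","y1",(240,170,300,220),12)
snap("scene","y2",(325,210,405,275),9)
E
```

```text
t15.00 p [0.5483 0.2404 0.2024] o [180.   20.  108.9] F [ 0.3  0.4 -0.8] M [ 0.22 -0.02 -0.02] op 0.0118
t15.70 p [0.5408 0.2624 0.1882] o [180.   28.  108.9] F [ 0.4 -0.4 -0.8] M [ 0.38  0.07 -0.08] op 0.0118
```

View pics/y1.png

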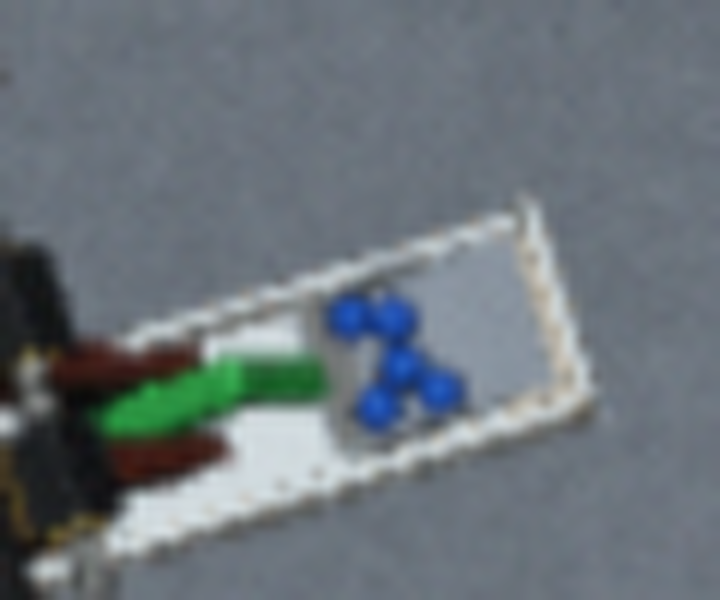

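View pics/y2.png

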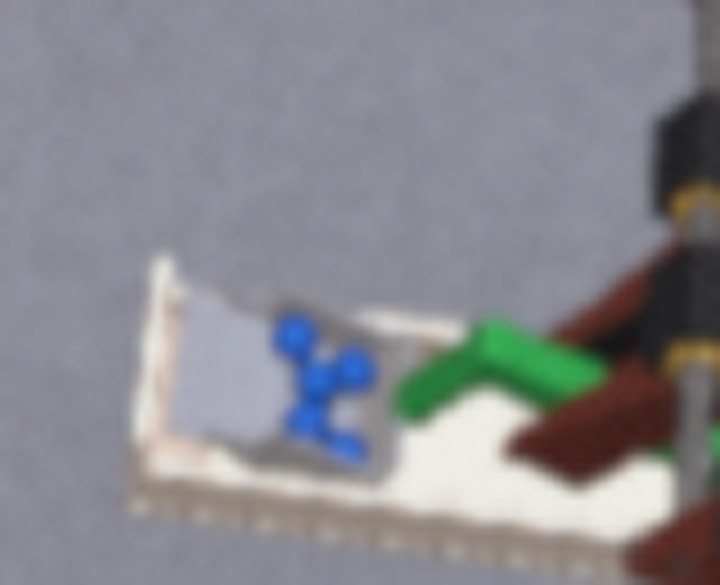

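All five beads are at the back of the pan. Lifting and moving to the flask.

```bash
python3 - <<'E'
from h import *
p,o=scoop_pose(traywp(.075,.10,.0018),NOSE,-71.1,-24,1)
r.servo_line(p,o,speed=.15)
p,o=scoop_pose(traywp(.075,.175,.0018),NOSE,-71.1,-20,1)
r.servo_line(p,o,speed=.2);st()
hd=np.array([np.cos(np.radians(-72)),np.sin(np.radians(-72))])
m=FL+[.0018,.0006]-.012*hd
p,o=scoop_pose([*m,.16],NOSE,-72,-18,1)
r.servo_line(p,o,speed=.15);st()
snap("top","z1",(285,180,365,245),10)
snap("scene","z2",(260,110,360,200),8)
E
```

```text
t17.35 p [0.5461 0.2466 0.3501] o [-179.9   20.   108.9] F [-0.9 -0.4 -1.1] M [ 0.29  0.   -0.04] op 0.0116
t18.60 p [0.481  0.0957 0.3419] o [-180.   18.  108.] F [-0.2 -0.1 -2.1] M [ 0.17 -0.02  0.02] op 0.0112
```

View pics/z1.png

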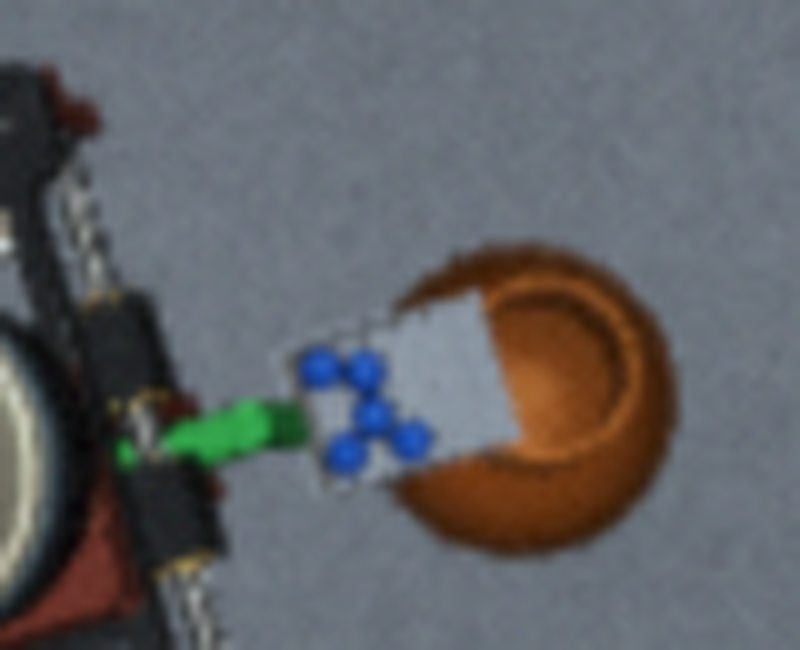

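View pics/z2.png

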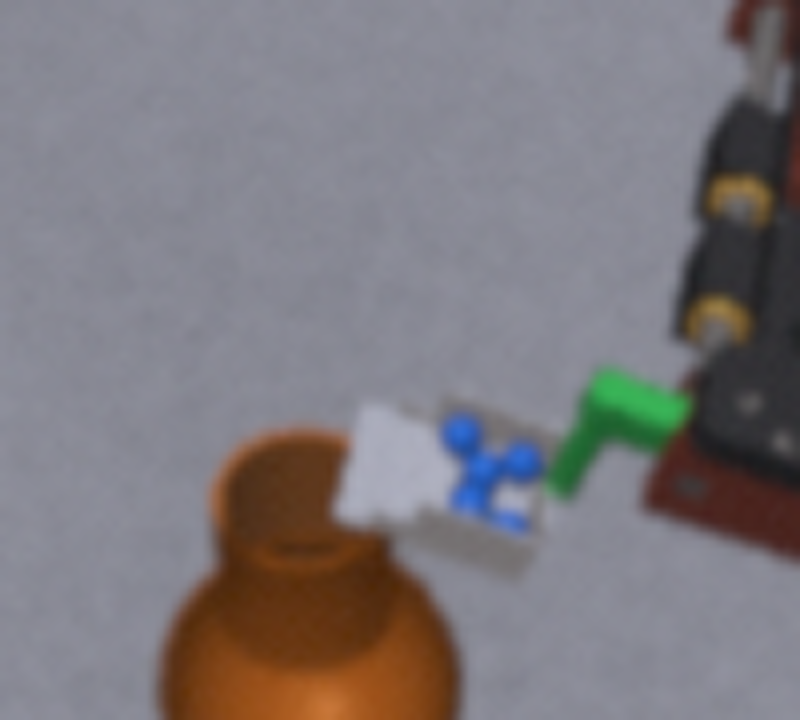

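```bash
python3 - <<'E'
from geo import *; from h import *
np.set_printoptions(precision=4,suppress=True)
T=lambda x,y:(285+x/10-.45,180+y/10-.45);S=lambda x,y:(260+x/8-.44,110+y/8-.44)
A=tri(T(475,292),S(335,522))[0];B=tri(T(518,448),S(370,402))[0]
print(A,B,(A+B)/2)
Rs=Ro.from_euler("z",-72,degrees=True)*Ro.from_euler("y",-18,degrees=True)
n=np.array([.481,.0957,.3419])-Rs.apply([0,0,.163])-Rs.apply(OFF)+Rs.apply(NOSE);print("robot nose",n)
hd=np.r_[np.cos(np.radians(-72)),np.sin(np.radians(-72)),0];sd=np.array([-hd[1],hd[0],0])
d=np.array([.5277,-.0553,.1363])-(A+B)/2;print("mouth-nose fwd,side,z",d@hd,d@sd,d[2])
E
```

```text
[ 0.5447 -0.0349  0.1562] [ 0.504  -0.0467  0.1561] [ 0.5243 -0.0408  0.1561]
robot nose [ 0.5259 -0.0425  0.1599]
mouth-nose fwd,side,z 0.014852911511141738 -0.001290505122419809 -0.019844867135024508
```

```bash
python3 - <<'E'
from h import *
hd=np.r_[np.cos(np.radians(-72)),np.sin(np.radians(-72)),0];sd=np.array([-hd[1],hd[0],0])
n0=np.array([.5259,-.0425,.1599])+.0065*hd-.0012*sd; n0[2]=.147
for th,sp in((-5,.12),(8,.12),(20,.08),(28,.06),(36,.06)):
    p,o=scoop_pose(n0,NOSE,-72,th,1); r.servo_line(p,o,speed=sp); st()
    snap("top",f"pt{th}",(285,180,365,245),4)
snap("top","q1",(285,180,365,245),10)
snap("scene","q2",(260,110,360,200),8)
E
```

```text
t19.29 p [0.4957 0.0468 0.3567] o [-180.     5.1  108. ] F [ 0.3  0.5 -1.4] M [ 0.07 -0.01  0.05] op 0.0118
t19.93 p [ 5.110e-01 -2.000e-04  3.739e-01] o [-180.    -7.9  108. ] F [-0.5  0.7 -0.9] M [-0.05 -0.14  0.02] op 0.0117
t20.74 p [ 0.5259 -0.0463  0.3799] o [-180.  -20.  108.] F [-0.6  0.6 -0.5] M [-0.22 -0.18 -0.02] op 0.0115
t21.48 p [ 0.536  -0.0775  0.378 ] o [180. -28. 108.] F [ 0.1 -0.  -1.3] M [-0.31 -0.15 -0.03] op 0.0117
t22.23 p [ 0.5459 -0.1078  0.3716] o [180. -36. 108.] F [ 0.2 -0.3 -1.3] M [-0.31 -0.16  0.02] op 0.0118
```

View pics/q1.png

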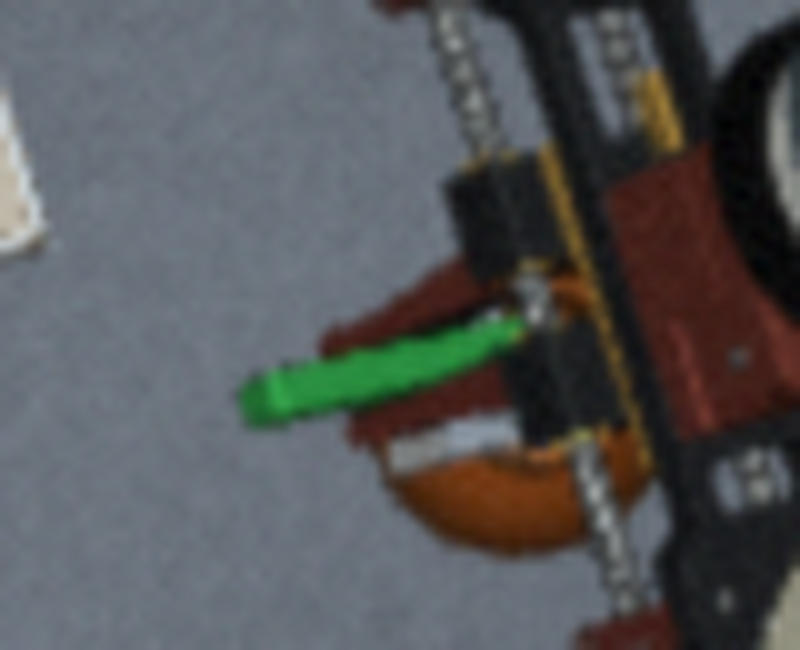

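View pics/q2.png

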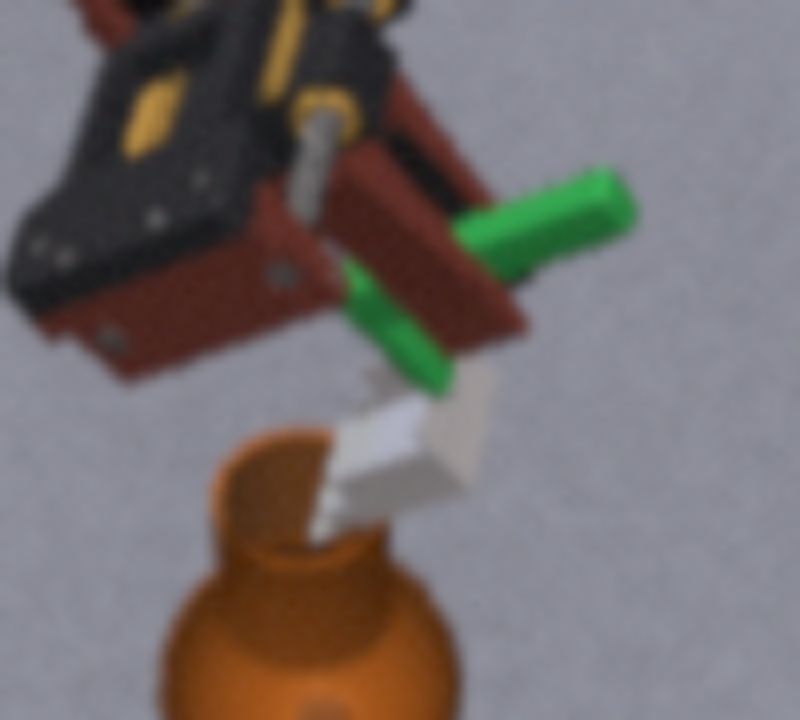

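The pan looks empty apart from what the wall hides. I'll tilt further, then retreat and look.

```bash
python3 - <<'E'
from h import *
hd=np.r_[np.cos(np.radians(-72)),np.sin(np.radians(-72)),0];sd=np.array([-hd[1],hd[0],0])
n0=np.array([.5259,-.0425,.1599])+.0065*hd-.0012*sd; n0[2]=.148
p,o=scoop_pose(n0,NOSE,-72,50,1); r.servo_line(p,o,speed=.1); r.wait(.3);st()
n0[2]=.165
p,o=scoop_pose(n0,NOSE,-72,25,1); r.servo_line(p,o,speed=.25)
n1=n0-.09*hd
p,o=scoop_pose([n1[0],n1[1],.17],NOSE,-74,0,1); r.servo_line(p,o,speed=.25);st()
snap("top","r1",(255,170,375,260),6)
snap("scene","r2",(260,130,400,290),5)
E
```

```text
t23.39 p [ 0.562  -0.1572  0.3516] o [179.9 -49.9 108.1] F [-0.3 -0.5 -1.2] M [-0.44 -0.28  0.  ] op 0.0117
t24.88 p [0.477  0.1145 0.387 ] o [-1.799e+02 -1.000e-01  1.059e+02] F [ 0.1 -0.6 -0.3] M [ 0.  -0.1  0. ] op 0.0116
```

View pics/r1.png

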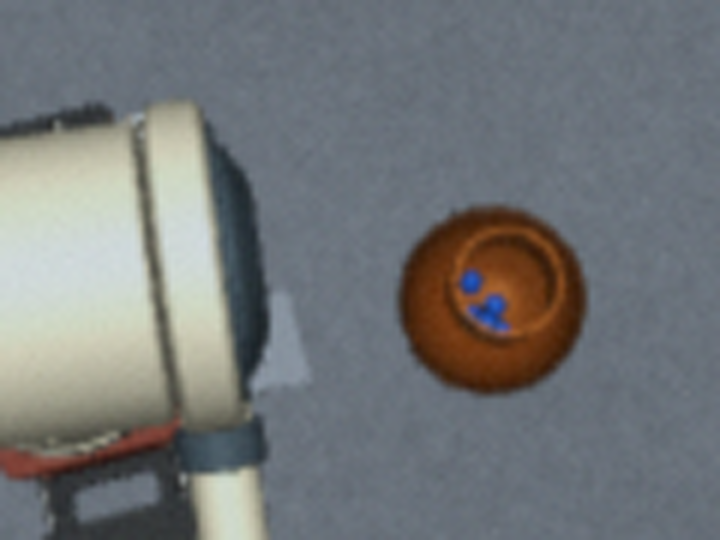

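View pics/r2.png

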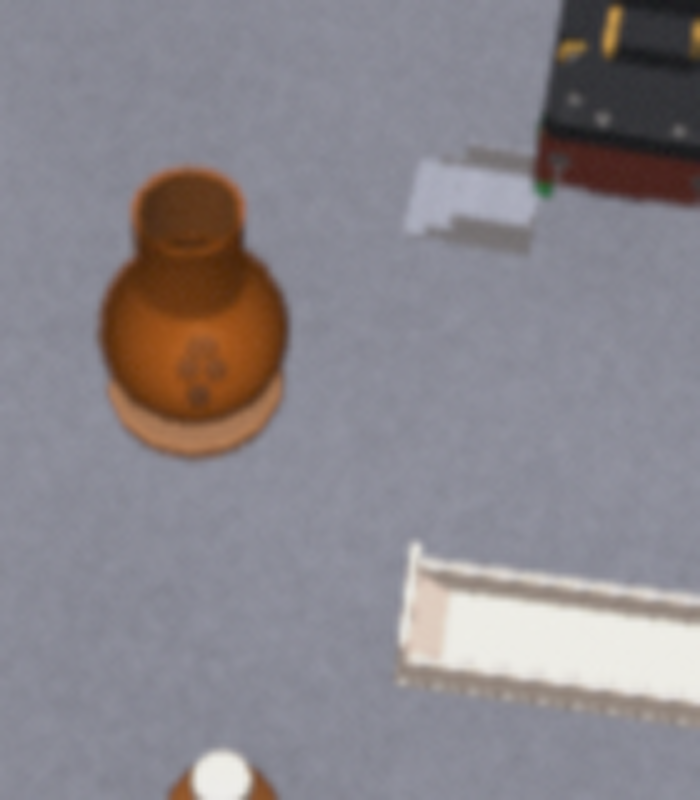

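The beads are visible in the flask (r1: (470,283), (490,310)), and both tray and pan are empty. Setting the scoop back down.

```bash
python3 - <<'E'
from h import *
p,o=scoop_pose([*SC,.0],[0,0,0],-75.6,0,1)
r.reach([p[0],p[1],.245],o);st()
for z in(.2225,.2205,.2193,.2185):
    r.servo_line([p[0],p[1],z],o,speed=.06);s=st()
    if s["contact_force"][2]>3: break
r.let_go();st()
r.servo_line([p[0],p[1],.31],o,speed=.2);st()
snap("top","d1",(170,180,310,290),5)
snap("scene","d2",(400,150,520,260),6)
E
```

```text
t26.02 p [0.3899 0.322  0.246 ] o [179.9  -0.  104.3] F [ 0.9 -0.4  0.2] M [ 0.04 -0.12 -0.01] op 0.0123
t26.55 p [0.389  0.3224 0.222 ] o [-180.     0.   104.4] F [0.2 1.4 0.1] M [-0.01 -0.13  0.01] op 0.0115
t26.80 p [0.389  0.3226 0.2206] o [180.   -0.  104.4] F [-0.7 -0.2 -0.7] M [-0.02 -0.1   0.02] op 0.0120
t27.05 p [0.389  0.3226 0.2193] o [-180.     0.   104.4] F [ 0.3 -0.4 -0.4] M [ 0.01 -0.09 -0.01] op 0.0116
t27.30 p [0.3891 0.3227 0.219 ] o [180.   -0.  104.4] F [-0.7  0.2  2. ] M [-0.12  0.06 -0.01] op 0.0120
t28.53 p [0.389  0.3226 0.2185] o [180.    0.  104.4] F [ 0.1  0.5 -0.5] M [-0.04 -0.12  0.  ] op 0.0880
t29.14 p [0.3889 0.3225 0.309 ] o [-180.     0.   104.4] F [-0.6 -0.  -0.6] M [-0.05 -0.13  0.07] op 0.0875
```

View pics/d2.png

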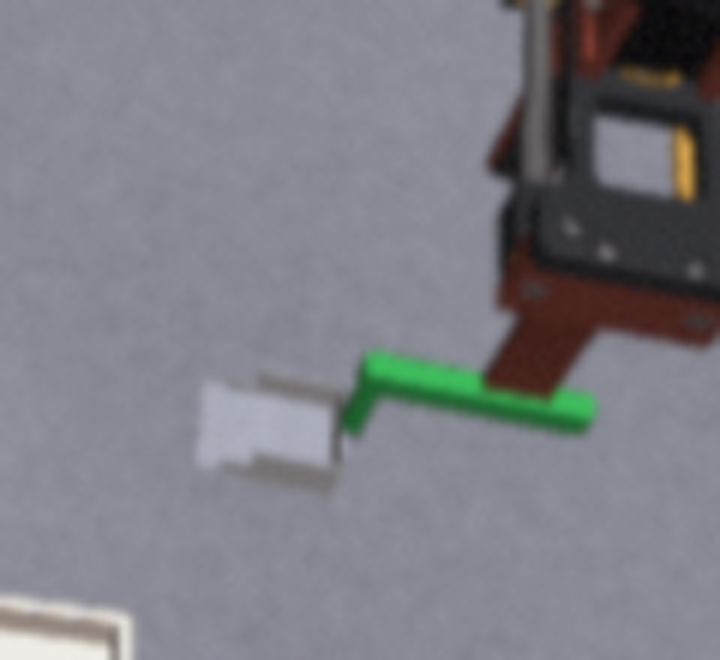

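Scoop is flat on the bench. Now the flask.

```bash
python3 - <<'E'
from h import *
F=np.array([.529,-.0562]);o=[180,0,72]
print(r.inverse_kinematics([*F,.278],o),r.inverse_kinematics([.509,-.3,.36],o))
r.reach([*F,.36],o);st()
snap("top","f0",(285,180,385,255),8)
r.servo_line([*F,.279],o,speed=.12);st()
snap("scene","f1",(260,110,360,220),6)
r.grab(50);st()
E
```

```text
[-9.72866994e+00 -4.58827133e+00  9.31919722e+01 -2.54444375e-14
  9.13962992e+01  8.27133006e+00] [-33.81368368   3.54065821  76.79284372   0.          99.66649806
 -15.81368368]
t30.75 p [ 0.529  -0.0554  0.3597] o [-180.    -0.    72.1] F [ 0.1  0.  -1. ] M [-0.03 -0.07  0.04] op 0.0881
t31.62 p [ 0.5292 -0.0561  0.2799] o [179.9  -0.   72. ] F [-0.4 -0.4  0.2] M [-0.03 -0.09  0.  ] op 0.0878
t32.35 p [ 0.5289 -0.0562  0.2791] o [-180.    0.   72.] F [-1.7 -1.   1. ] M [0.04 0.27 0.  ] op 0.0499
```

View pics/f1.png

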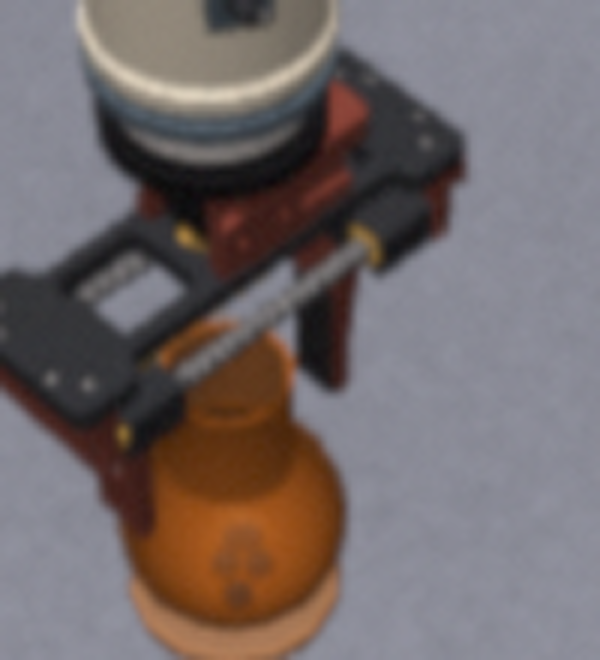

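```bash
python3 - <<'E'
from h import *
o=[180,0,72]
r.servo_line([.529,-.0562,.42],o,speed=.15);st()
r.servo_line([.5092,-.300,.42],o,speed=.18);st()
snap("top","m1",(370,170,490,270),6)
snap("scene","m2",(150,60,280,200),5)
E
```

```text
t33.44 p [ 0.529  -0.0562  0.4186] o [-179.9    0.    72. ] F [-0.9  0.  -3.5] M [-0.01 -0.08  0.02] op 0.0496
t34.95 p [ 0.5094 -0.2992  0.4202] o [180.   -0.   72.1] F [-0.  -0.5 -2.3] M [-0.04 -0.06  0.01] op 0.0499
```

View pics/m1.png

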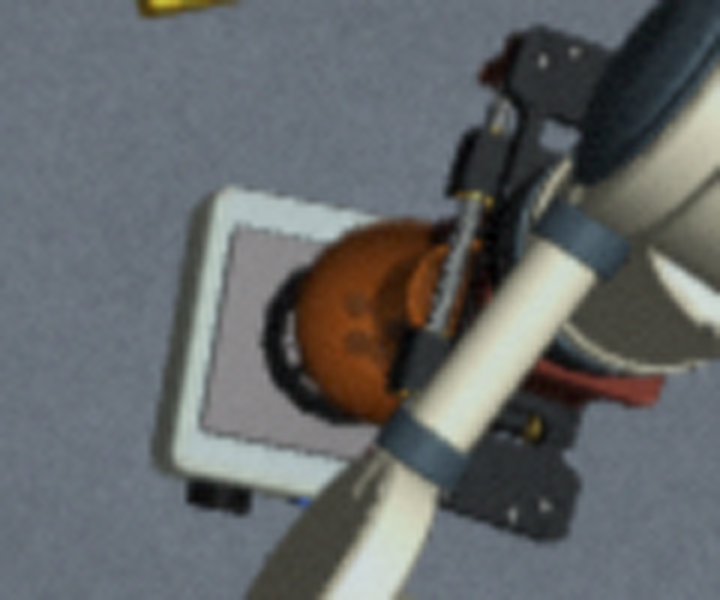

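View pics/m2.png

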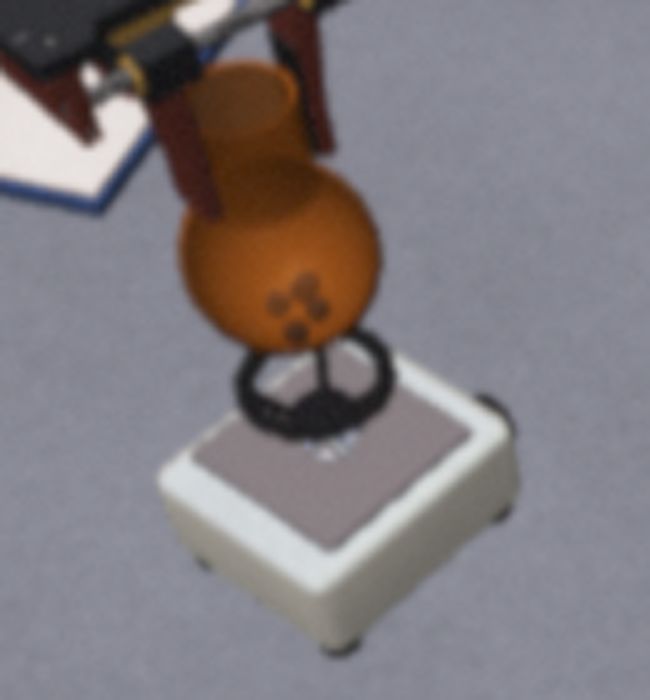

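```bash
python3 - <<'E'
from geo import *
print(tri((436.1,222.9),(205.8,110.)))
# predicted ring in both at (508.1,-299.1)
E
```

```text
(array([ 0.50936962, -0.2975272 ,  0.19312317]), array([-0.21778847,  0.12876737, -0.21587293, -0.0337644 ]))
```

```bash
python3 - <<'E'
from h import *
o=[180,0,72];xy=[.508,-.3008]
r.servo_line([*xy,.385],o,speed=.08);st()
for z in np.arange(.380,.352,-.002):
    r.servo_line([*xy,z],o,speed=.03);s=st();F=s["contact_force"]
    if np.hypot(F[0],F[1])>8: print("side");break
    if F[2]>14: print("stop?");break
snap("top","n1",(370,170,490,270),6)
snap("scene","n2",(150,60,280,200),5)
E
```

```text
t35.64 p [ 0.5079 -0.3008  0.3846] o [-180.   -0.   72.] F [ 0.3 -0.5 -2.4] M [-0.05 -0.09  0.  ] op 0.0502
t35.96 p [ 0.508  -0.3008  0.38  ] o [180.   0.  72.] F [-0.   0.7 -2.1] M [-0.01 -0.05 -0.  ] op 0.0498
t36.21 p [ 0.508  -0.3008  0.378 ] o [180.  -0.  72.] F [-0.2 -0.2 -2.3] M [-0.08 -0.1   0.  ] op 0.0500
t36.46 p [ 0.5081 -0.3008  0.3762] o [180.   0.  72.] F [ 0.6  0.8 -0.8] M [-0.09 -0.22  0.02] op 0.0498
t36.71 p [ 0.5081 -0.3007  0.3744] o [179.9   0.   72. ] F [1.  0.9 1.1] M [-0.02 -0.28  0.02] op 0.0502
t36.96 p [ 0.5081 -0.3007  0.3724] o [179.9   0.   72. ] F [0.8 1.4 3.1] M [ 0.05 -0.3   0.01] op 0.0499
t37.21 p [ 0.5081 -0.3008  0.3704] o [179.9   0.   72. ] F [0.7 1.3 3.8] M [ 0.07 -0.35  0.05] op 0.0502
t37.46 p [ 0.5081 -0.3007  0.3686] o [179.9   0.   72. ] F [1.8 1.3 5.3] M [ 0.17 -0.27  0.06] op 0.0499
t37.71 p [ 0.508  -0.3007  0.367 ] o [179.9   0.   72. ] F [1.1 2.4 6.7] M [ 0.24 -0.22 -0.05] op 0.0499
t37.96 p [ 0.5079 -0.3005  0.3662] o [179.9   0.   72. ] F [-0.3  3.4 10.9] M [0.45 0.04 0.01] op 0.0499
t38.21 p [ 0.5077 -0.3003  0.366 ] o [179.8   0.   72. ] F [-1.8  4.6 16.1] M [ 0.72  0.51 -0.08] op 0.0502
stop?
```

View pics/n2.png

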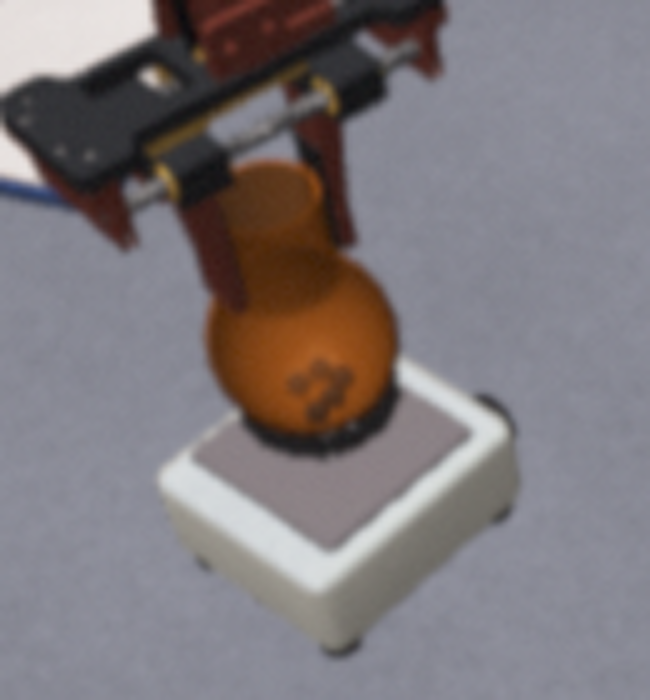

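View pics/n1.png

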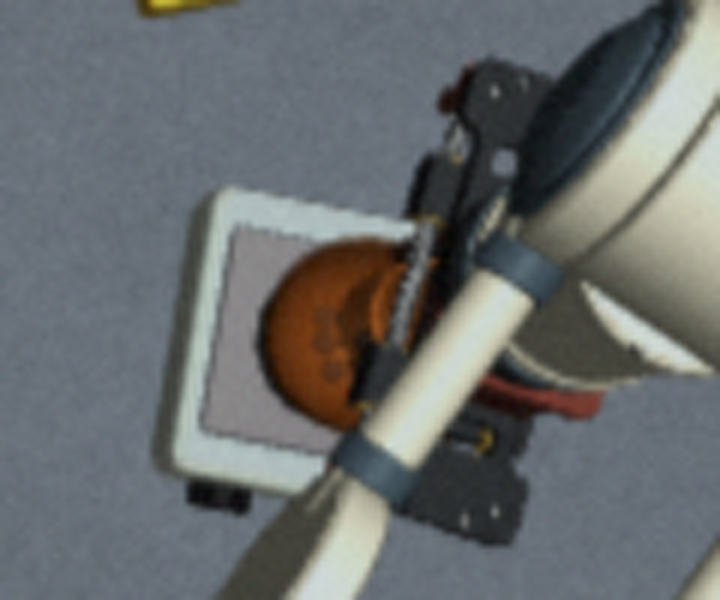

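Contact started at TCP z≈.377, with a ~0.9 N/mm slope over ~11 mm, then motion stopped and force rose steeply: the bottom stop. I'll add a small margin and check that it holds.

```bash
python3 - <<'E'
from h import *
r.servo_line([.5078,-.3002,.3608],[180,0,72],speed=.02);st()
r.wait(1.0);st();r.wait(.5);st()
snap("scene","k2",(150,60,350,220),4)
snap("scene","k3");snap("top","k4")
E
```

```text
t38.56 p [ 0.5075 -0.2997  0.3658] o [1.797e+02 1.000e-01 7.200e+01] F [-1.5  4.9 20. ] M [ 0.63  0.66 -0.09] op 0.0498
t39.56 p [ 0.5075 -0.2997  0.3659] o [1.797e+02 1.000e-01 7.200e+01] F [-2.3  5.6 18.7] M [ 0.62  0.65 -0.11] op 0.0498
t40.06 p [ 0.5075 -0.2997  0.3659] o [1.797e+02 1.000e-01 7.200e+01] F [-1.9  5.2 20.1] M [ 0.63  0.6  -0.07] op 0.0501
```

View pics/k3.png

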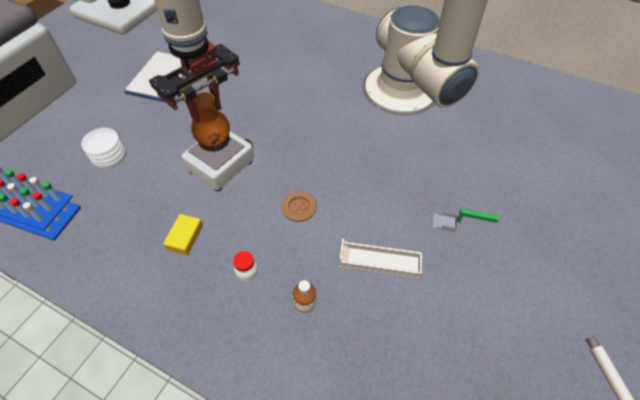

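View pics/k4.png

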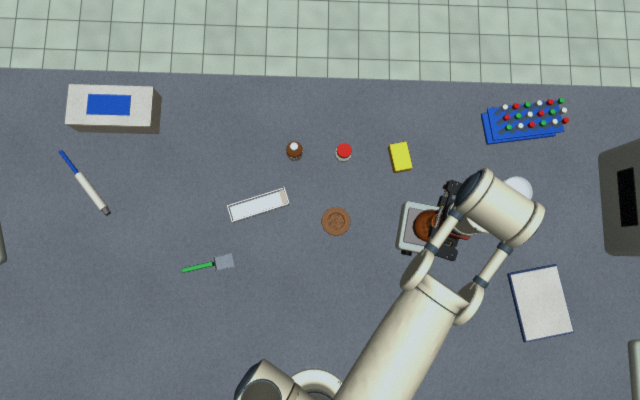

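View pics/k2.png

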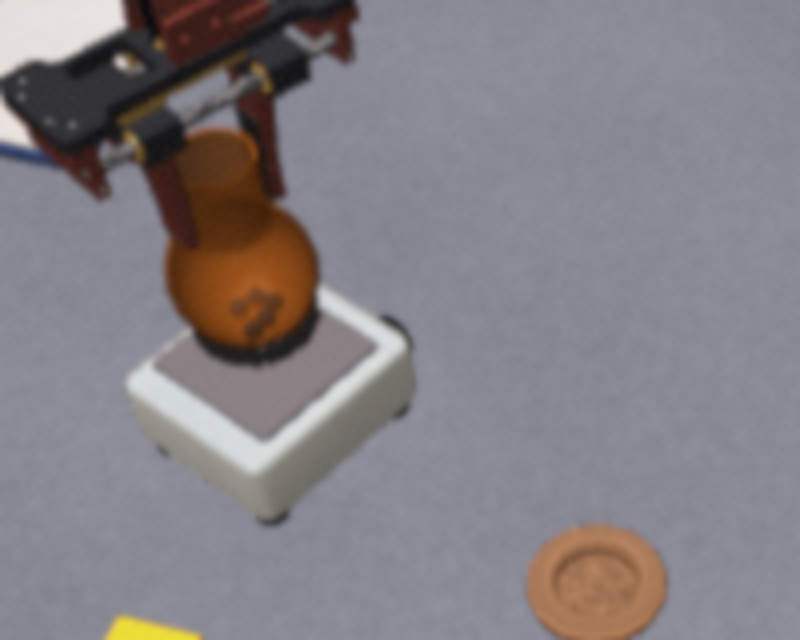

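Stable: about 20 N held, and the ring is at its stop by force and travel. The bystanders haven't moved and the scoop lies flat.

```bash
python3 - <<'E'
from station import r
print(r.hand_in())
E
```

```text
the job is handed in; nothing more can be done
None
```

I completed the whole sequence and handed it in at about 40 s of the 72 s allowed.

- **Beads:** all five went into the scoop and were tipped into the flask. Afterwards the pan and the tray looked empty and no stray beads were in view. Beads were visible through the mouth and the glass, though I could not count all five inside.
- **Scoop:** I set it back flat on the bench at its starting place before touching the flask.
- **Flask:** I lifted it by the neck, seated it upright in the ring (within about 0.3°) and pressed it down. The last reading held steady at about 20 N upward, with the arm still gripping and pressing.
- **Ring at the bottom:** the force rose by about 0.9 N per mm, as the spring should, over roughly 11 to 12 mm of travel. Then the motion stopped and the force climbed steeply. This is judged from force and travel, because the ring's position cannot be read directly.
- **Bystanders:** the jar, slide box and reagent bottle look unmoved in the last pictures.

**Checks that disagreed:** the cameras and the robot differed by 2 to 4 mm, so I lined up by relative position and by feel. About 5 N of sideways force remains on the seated flask.

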